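# Push a tip box up the loading ramp and home in its dock

### The arm

A 6-joint arm with a two-finger parallel gripper is mounted at the origin on a cart in front of the work surface, level with it; the furniture and walls round the work are solid. World frame = base frame: x ahead of the robot, y to its left, z up, the work surface at z = 0. Lengths are in m, angles in rad, forces in N, time in s.
With the tool pointing down it reaches from about 0.275 to 0.725 m from the base axis. Payload 5.6 kg.
Tool frame: the origin (TCP) lies midway between the tips of the shut fingers; the grasp point (between the pads) lies ctrl.grip_depth behind it (ctrl.grip_depth is the distance from the TCP to the grasp point, in m); z points along the fingers, y is the line along which they close (so a half turn about z gives the same grasp; the last joint's range is limited). The gripper opens to 85 mm and grips with 20 to 120 N. Pads are 22 mm wide; open, the fingers measure 114 mm over their backs; the gripper's body (76 mm by 85 mm) begins 54 mm behind the grasp point. The pads swing forward as they close: fully open they stand 13 mm farther back than shut.
Start: joints at [-0.919, 0.255, 0.108, 0, -1.424, -0.285], TCP at [0.197, -0.513, 0.231] pointing down, gripper open.
Joint ranges: [-2.95, 2.95], [-1.21, 1.97], [-1.09, 1.5], [-2.87, 1.71], [-2.94, -0.07], [-3.05, 3.05]. Speed limits (rad/s): [2.57, 2.57, 3.14, 3.14, 3.14, 3.14].

### API

Orientations are given as a 3x3 rotation matrix whose columns are the frame's x, y, z axes.
In Python, from workcell import get_obs, viewer, ctrl, find_in, spot_point gives the robot as it stands. The module is installed in compiled form; this text tells all that it offers.
- The arm moves only by the tool servo_tool, never from a script. Its argument "targets" is a list that holds one entry, the list of rows, each a list of 7 numbers: the closure, from 0 (fully open) to 1 (shut), then the shift along the tool's x, y, z in m, then the turn, a rotation vector about the tool's x, y, z in degrees. A call has 1 to 8 rows; each row shifts and turns the commanded pose from where the row before left it, along the tool's axes as they then stand; what a row does not reach is not made up. A row lasts 1/8 s, in which the tool goes at most 62.5 mm and 10.7 degrees, less where a joint would pass 70% of its speed; a pose out of reach is approached as far as the arm can. A call with a gripper value outside its range is refused whole. The fingers move at their own pace and stop on an object; "newtons" is the grip in N (left out, the last holds). Time passes only in rows, so rows that do not move let the fingers close. It gives the time, the measured TCP pose, the force, the opening and the grip force at its end, in the units of the state.
- get_obs(): the state, without advancing time (a new reading comes with each control period).
- viewer.capture(name): name is "side" or "top" or "wrist"; returns (picture, depth): 400x640x3 uint8, red, green, blue; 400x640 float32, m along the optical axis (not along the pixel's ray), 0 where there is no reading.
- viewer.calibration(name): a dict with "fovy" (degrees; the focal length in pixels is half the picture's height over the tangent of half this angle, whatever the lens; pixels are square), "cx", "cy" (the principal point, pixels), "R" (3x3) and "t" (3): a world point X has camera coordinates R X + t. Camera axes: x right, y down, z forward; pixel columns grow to the right and rows downward; lengths in m; the calibration is good to about 2 mm. A picture is of the moment at which its call begins: read the wrist's pose just before it. calibration takes no time and is no camera call; for the wrist camera it gives the pose at the moment of the call.
- ctrl.close_job(): hands the job in; it is judged then, once.
Trained networks look in the newest picture that a camera, given by its name, has taken for a name from the list of things; names that differ only in an ending like _2 or _b are one class to them, and where a whole thing is asked for, a point or a joint stands for the part that bears it (a point fixed in the world has none). Each returns a list of dicts, best first, with "confidence" (0 to 1); they miss things now and then, are a little off and sometimes report something else, mostly with a low value. They report only what shows in the picture. A call takes as long as a camera call. They do not tell look-alikes from the thing itself.
- find_in(query, camera): "uv" ([column, row] in pixels, amid what is visible of it).
- spot_point(query, camera): "uv" ([column, row] in pixels: a listed point, or the origin of a listed thing).
The state is a dict: "time_s": time; "joint_pos": joint angles; "joint_velocities": joint speeds; "tau": joint torques, N m; "position": TCP position; "eef_rot": TCP orientation; "force": force on the tool from outside, world axes, zero at the start; "ft_torque": the same for the moment, N m; "gripper_width": finger opening in m; "grip_force": force on a finger pad.
Only numpy, scipy, OpenCV 4.12 (cv2) and the standard library are available. Lean on these libraries where they do the work, as an engineer would, in place of code of your own. Each camera call takes 0.05 s, during which the arm holds its last target. There are 200 camera calls.

### The job

Push the yellow tip box up the ramp of the loading dock, over the raised blue lip and on until it stands square and flat against the red end stop with the brass plunger pushed right in. Slide it all the way, never lift or tip it over, push gently (never harder than about 22 N, so meet the stop slowly), and leave the other things on the bench where they are.

Things in the scene. Friction and masses are not known exactly. Their poses are not given: they have to be found in the camera images.
- tip_box: Pipette tip box, yellow lid fixed shut on a pale base, 0.25 to 0.5 kg. Solid body 84 mm deep (own x, -42 to +42), 122 mm wide (own y), 63 mm high: too big to grip. Origin: centre of the underside, z up. Its +x face goes into the dock first; push on the -x face (the lid's thin trim stands out a few mm there and is not solid). Starts on the bench before the ramp, off its axis and turned.
- dock: Smooth metal loading dock fixed to the bench (friction about 0.3). Origin: bench level, middle of the channel, under the lip's inner edge; x = direction of travel, y across, z up. Ramp: from bench level at x = -88 mm to 12 mm high at x = -8 (8.5 degrees). Blue lip: 12 mm high, x = -8 to 0. Pocket floor behind it: 6 mm high.
- dock_mouth (a point): Middle of the dock's mouth, on the bench, at dock x = -102 mm. Here the flared grey guides stand 172 mm apart; they narrow at 20 degrees each to a straight channel, 130 mm wide, from dock x = -44 to 162 mm. Guide tops are 24 mm above the bench.
- stop_zone (a point): Pocket floor, middle of the channel, at dock x = 109 mm. The red end stop (rubber-faced, 100 mm wide, top 33 mm and thumb screws to 44 mm above the bench) is clamped with its face anywhere within 17 mm before or behind this point; its place differs each time and is not measured: feel for it. It is firm: the pushing force rises steeply on it.
- plunger (a joint): Brass presence plunger, 10 mm thick, in the middle of the end stop's face, 22 mm above the bench. Value in m: 0 = out, standing 5 mm proud of the stop; 0.005 = pushed flush with the stop's face by the box. Very weak spring, under 0.2 N, too weak to push the box back.
- specimen_cup: Bystander: white specimen cup with blue screw lid, 65 mm wide and high. Origin: centre of the underside.
- white_bottle: Bystander: small white bottle with blue cap, 34 mm wide, 61 mm high. Origin: centre of the underside.
- slide_box: Bystander: flat black slide box, 71 x 94 x 35 mm. Origin: centre of the underside.
Mind the look-alikes: they are no part of the job. There is more than one size of the tip_box; the one meant has the size given above.

How it is judged:
By the outcome, as a careful person would: the job done as asked, in the order asked, and still so for the second after the job is handed in, with the robot touching nothing.
It also fails if it takes over 59 s, if anything falls off the work surface, if the arm or the gripper's body presses on something with over 40 N, if the wrist force passes 120 N, or if a joint passes its speed limit or range.

## Working session

There is one attempt and no reset: what is moved stays moved. The work goes in short steps, Python scripts to look and compute and a tool call to move; the robot and the scene stay as the last step left them, time stands still between calls to the robot, and variables do not carry over. Pictures are saved under pics/ and viewed, at most 10 in all, crops included, and the job is handed in when it is done.

Besides the shell and the picture viewer there is one more tool, called after "Call:" by a JSON object that holds its "fn" and its "kwargs", one argument or row to a line. servo_tool: Moves the arm, as the interface text tells. Its arguments: {"type":"object","properties":{"targets":{"type":"array"},"newtons":{"type":"number"}},"required":["targets"]}

```bash
mkdir -p pics
cat > h.py <<'E'
import numpy as np, cv2
from workcell import get_obs, viewer, ctrl, find_in, spot_point
def world(cam,depth,uv,c=None,z=None):
    c=c or viewer.calibration(cam); R=np.array(c["R"]);t=np.array(c["t"])
    f=200/np.tan(np.radians(c["fovy"])/2)
    uv=np.atleast_2d(uv).astype(float)
    ray=np.c_[(uv[:,0]-c["cx"])/f,(uv[:,1]-c["cy"])/f,np.ones(len(uv))]
    if z is None:
        d=depth[uv[:,1].astype(int),uv[:,0].astype(int)]
        return (ray*d[:,None]-t)@R
    o=-R.T@t; w=ray@R
    return o+w*((z-o[2])/w[:,2])[:,None]
def cloud(cam,depth):
    v,u=np.mgrid[0:400,0:640]; return world(cam,depth,np.c_[u.ravel(),v.ravel()]).reshape(400,640,3)
E
python3 - <<'E'
from h import *
ims=[]
for cam in ["top","side"]:
    p,d=viewer.capture(cam); cv2.imwrite(f"pics/{cam}0.png",p[...,::-1]); np.save(f"{cam}0.npy",d)
    for q in ["tip_box","dock","dock_mouth","stop_zone","specimen_cup","white_bottle","slide_box"]:
        for r in spot_point(q,cam)[:3]:
            print(cam,q,np.round(r["uv"]),round(r["confidence"],2),np.round(world(cam,d,r["uv"],z=0)[0],3))
o=get_obs(); print(o["time_s"],o["position"],o["eef_rot"],ctrl.grip_depth)
E
```

```text
top tip_box [189. 255.] 0.85 [0.449 0.34  0.   ]
top tip_box [244. 240.] 0.79 [0.498 0.165 0.   ]
top dock [338. 230.] 0.6 [ 0.531 -0.14   0.   ]
top dock_mouth [307. 231.] 0.74 [ 0.527 -0.04   0.   ]
top dock_mouth [245. 151.] 0.7 [0.788 0.163 0.   ]
top stop_zone [370. 223.] 0.87 [ 0.554 -0.243  0.   ]
top stop_zone [245. 152.] 0.31 [0.786 0.165 0.   ]
top specimen_cup [246. 151.] 0.54 [0.79  0.162 0.   ]
top white_bottle [320. 176.] 0.65 [ 0.707 -0.081  0.   ]
top slide_box [437. 217.] 0.72 [ 0.573 -0.456  0.   ]
top slide_box [320. 171.] 0.5 [ 0.723 -0.082  0.   ]
side tip_box [270. 327.] 0.83 [0.461 0.346 0.   ]
side tip_box [305. 268.] 0.76 [0.497 0.154 0.   ]
side dock [350. 209.] 0.57 [ 0.527 -0.127  0.   ]
side dock_mouth [333. 220.] 0.69 [ 0.541 -0.057  0.   ]
side stop_zone [362. 186.] 0.84 [ 0.556 -0.262  0.   ]
side specimen_cup [219. 232.] 0.78 [0.781 0.151 0.   ]
side white_bottle [286. 197.] 0.69 [ 0.725 -0.084  0.   ]
side slide_box [382. 158.] 0.56 [ 0.579 -0.462  0.   ]
0.8 [ 0.1972663  -0.51341318  0.23128779] [[-9.33479659e-01 -3.58630348e-01  1.25586400e-07]
 [-3.58630348e-01  9.33479658e-01 -2.83000705e-05]
 [ 1.00320318e-05 -2.64625793e-05 -1.00000000e+00]] 0.0187
```

View pics/top0.png

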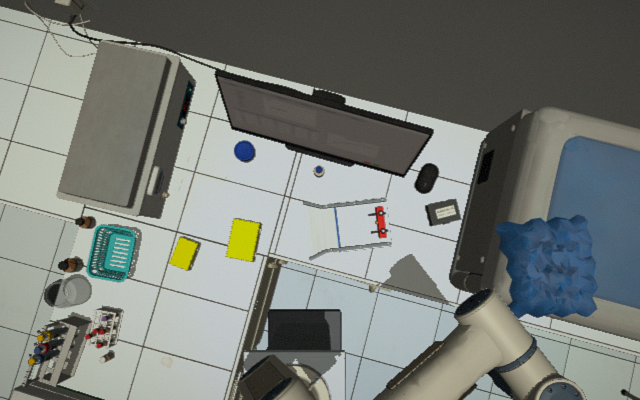

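View pics/side0.png

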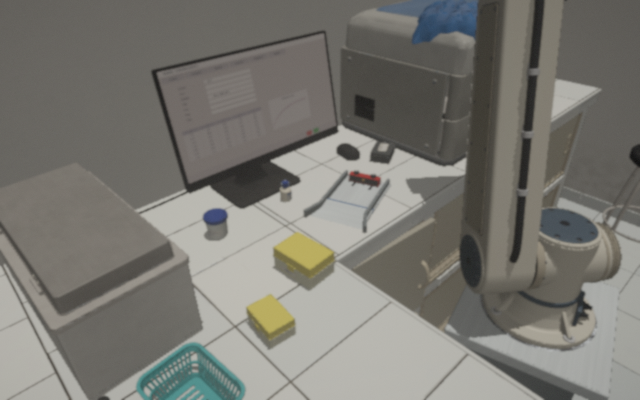

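The top view shows yellow boxes at (184,253), smaller, and at (243,240), larger. The dock is at (345,228) with its lip near x=337 and the red stop near (380,222). I'll measure both boxes against the 84 x 122 x 63 mm given and check an enlarged crop.

Run:
```python
from h import *
for cam in ["top","side"]:
    p=cv2.imread(f"pics/{cam}0.png"); d=np.load(f"{cam}0.npy"); W=cloud(cam,d)
    hsv=cv2.cvtColor(p,cv2.COLOR_BGR2HSV)
    m=((hsv[...,0]>22)&(hsv[...,0]<36)&(hsv[...,1]>130)&(hsv[...,2]>80)).astype(np.uint8)
    n,l,s,c=cv2.connectedComponentsWithStats(m)
    for i in range(1,n):
        if s[i,4]<150: continue
        P=W[l==i]; zt=np.percentile(P[:,2],90 if cam=="side" else 60); q=P[P[:,2]>zt-.008]
        print(cam,c[i].round(),s[i,4],"ztop",zt.round(4),cv2.minAreaRect((q[:,:2]*1000).astype(np.float32)))
    # dock
    def comp(m,name,box):
        k=m.copy(); q=W[k&(W[...,1]<.05)&(W[...,1]>-.36)&(W[...,0]>.4)&(W[...,0]<.68)&(W[...,2]<.06)&(W[...,2]>-.01)]
        if len(q)>5: print(cam,name,len(q),q.mean(0).round(3),q.min(0).round(3),q.max(0).round(3),cv2.minAreaRect((q[:,:2]*1000).astype(np.float32)))
    comp((hsv[...,0]>95)&(hsv[...,0]<125)&(hsv[...,1]>110),"blue",0)
    comp(((hsv[...,0]<8)|(hsv[...,0]>172))&(hsv[...,1]>140),"red",0)
p=cv2.imread("pics/top0.png"); cv2.imwrite("pics/crop.png",cv2.resize(p[185:285,160:410],(800,320),interpolation=cv2.INTER_CUBIC))
```

```text
top [243. 240.] 1073 ztop 0.063 ((481.1956481933594, 56.929412841796875), (289.64849853515625, 120.43482208251953), 79.77763366699219)
top [184. 253.] 598 ztop 0.047 ((444.2312316894531, 150.10989379882812), (473.5783996582031, 98.18531036376953), 86.08259582519531)
top blue 43 [ 0.539 -0.135  0.012] [ 0.476 -0.142  0.001] [ 0.603 -0.126  0.018] ((539.732666015625, -134.5927734375), (128.20655822753906, 3.3044748306274414), 6.563602447509766)
top red 173 [ 0.554 -0.271  0.032] [ 0.507 -0.286  0.009] [ 0.602 -0.258  0.042] ((554.81689453125, -272.36358642578125), (96.12521362304688, 20.223045349121094), 6.811686992645264)
side red 28 [ 0.547 -0.27   0.032] [ 0.51  -0.282  0.027] [ 0.593 -0.256  0.036] ((551.83642578125, -269.06610107421875), (83.79204559326172, 14.40296459197998), 11.063819885253906)
```

View pics/crop.png

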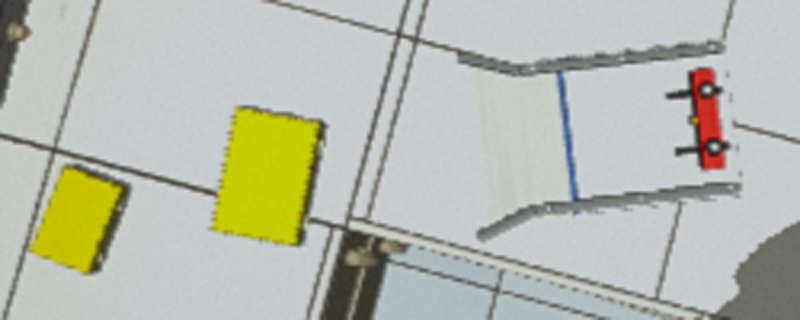

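Two yellow boxes, at (243,240) and (184,253). The first has its top at 63 mm and about a 120 mm side, so it is the tip_box meant. The other is only 47 mm high, and the crop confirms it is the small one. Next I'll get the poses from outlines projected to the known heights.

```bash
cat > fit.py <<'E'
from h import *
def boxfit(p,c=None,cam="top",top=.063,ymin=None):
    hsv=cv2.cvtColor(p,cv2.COLOR_BGR2HSV)
    m=((hsv[...,0]>22)&(hsv[...,0]<36)&(hsv[...,1]>130)&(hsv[...,2]>80)).astype(np.uint8)
    n,l,s,cc=cv2.connectedComponentsWithStats(m); i=1+np.argmax(s[1:,4])
    v,u=np.where(l==i); P=world(cam,None,np.c_[u,v],z=top)[:,:2]
    return cv2.minAreaRect((P*1000).astype(np.float32)),P.mean(0)
E
python3 - <<'E'
from fit import *
p=cv2.imread("pics/top0.png"); d=np.load("top0.npy"); W=cloud("top",d)
print(boxfit(p))
# guides: grey points 18..30mm high
a=np.radians(6.6); O=np.array([.5402,-.1385])
ex=np.array([np.sin(a),-np.cos(a)]); ey=np.array([np.cos(a),np.sin(a)])
D=np.stack([(W[...,:2]-O)@ex,(W[...,:2]-O)@ey,W[...,2]],-1)
for sg in (1,-1):
    k=(D[...,2]>.017)&(D[...,2]<.03)&(D[...,0]>-.03)&(D[...,0]<.15)&(abs(sg*D[...,1]-.072)<.02)
    q=D[k]; f=np.polyfit(q[:,0],q[:,1],1); print(sg,len(q),"slope deg",np.degrees(np.arctan(f[0])),"y at 0",f[1],q[:,1].min(),q[:,1].max())
for t in["top","side"]:
  c=viewer.calibration(t);print(t,-np.array(c["R"]).T@c["t"])
E
```

```text
(((499.1864013671875, 156.1497802734375), (85.58270263671875, 120.9481201171875), 79.58049011230469), array([0.49889956, 0.15699157]))
1 180 slope deg 0.1526989379600981 y at 0 0.06914291643369223 0.05519591154855481 0.07505098985443663
-1 169 slope deg -0.21830411003656372 y at 0 -0.0698556373696946 -0.07520184654297327 -0.05783735391551768
top [ 0.47703219 -0.08948     1.52887981]
side [0.02141059 0.83525285 0.74024916]
```

Call:
{"fn": "servo_tool", "kwargs": {
  "targets": [
    [[0,-0.0345,0.0384,0,0,0,-9.45],[0,-0.0403,0.0322,0,0,0,-9.45],[0,-0.045,0.0252,0,0,0,-9.45],[0,-0.0486,0.0174,0,0,0,-9.45],[0,-0.0508,0.0092,0,0,0,-9.45],[0,-0.0516,0.0008,0,0,0,-9.45],[0,-0.051,-0.0077,0,0,0,-9.45],[0,-0.0491,-0.016,0,0,0,-9.45]]
  ]
}}

```text
time_s: 1.8
position: [0.3448, -0.1261, 0.2317]
eef_rot: [[0.121, -0.993, 0.001], [-0.993, -0.121, -0.0], [0.0, -0.001, -1.0]]
force: [0.7, -0.0, -0.2]
gripper_width: 0.0854
grip_force: 0.0
```

Call:
{"fn": "servo_tool", "kwargs": {
  "targets": [
    [[0,-0.0458,-0.0238,0,0,0,0],[0,-0.0458,-0.0238,0,0,0,0],[0,-0.0458,-0.0238,0,0,0,0],[0,-0.0458,-0.0238,0,0,0,0],[0,-0.0458,-0.0238,0,0,0,0],[0,-0.0458,-0.0238,0,0,0,0],[0,-0.0458,-0.0238,0,0,0,0],[0,-0.0458,-0.0238,0,0,0,0]]
  ]
}}

```text
time_s: 2.8
position: [0.4918, 0.2599, 0.2314]
eef_rot: [[0.115, -0.993, 0.0], [-0.993, -0.115, 0.0], [-0.0, -0.0, -1.0]]
force: [0.4, 0.2, -0.2]
gripper_width: 0.0854
grip_force: 0.0
```

```bash
cat >> fit.py <<'E'
A=np.radians(6.6); O=np.array([.5402,-.1385])
ex=np.array([np.sin(A),-np.cos(A)]); ey=np.array([np.cos(A),np.sin(A)])
def dock(P): P=np.asarray(P)[:2]-O; return np.round([P@ex*1000,P@ey*1000],1)
def tool():
    o=get_obs(); R=np.array(o["eef_rot"]); x=R[:2,0]
    print("t",round(o["time_s"],2),"tcp",np.round(o["position"],4),"dock mm",dock(o["position"]),"yaw",np.degrees(np.arctan2(x@ey,x@ex)).round(2),"z-tilt",R[:,2].round(3),"F",np.round(o["force"],1),"Fdock",dock(O+np.array(o["force"])[:2]/1000),"w",o["gripper_width"])
E
python3 - <<'E'
from fit import *
tool()
p,d=viewer.capture("top"); p=p[...,::-1].copy(); cv2.imwrite("pics/t1.png",p)
p2,d2=viewer.capture("wrist"); p2=p2[...,::-1].copy(); cv2.imwrite("pics/w1.png",p2)
cv2.imwrite("pics/c1.png",np.vstack([cv2.resize(p[170:290,150:410],(650,300)),cv2.resize(p2,(650,300))]))
try: print(boxfit(p2,cam="wrist"))
except Exception as e: print(e)
E
```

```text
t 2.8 tcp [0.4918 0.2599 0.2314] dock mm [-401.3   -2.2] yaw 0.03 z-tilt [ 0.  0. -1.] F [ 0.4  0.2 -0.2] Fdock [-0.2  0.4] w 0.08539288525269541
(((497.48046875, 157.1253662109375), (85.8239517211914, 119.79357147216797), 79.8707504272461), array([0.49790662, 0.15468411]))
```

View pics/c1.png

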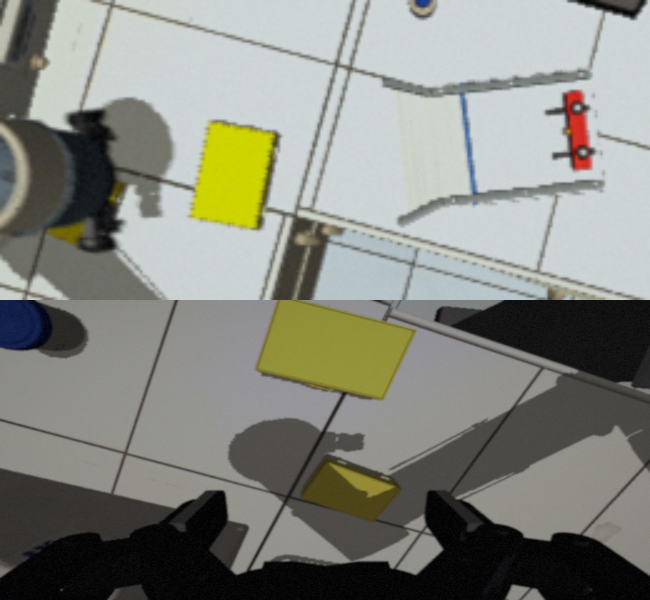

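The wrist view shows the big box ahead at the top, with the small look-alike below it, nearer the fingers. Before going down I'll check the small box's corners against the finger positions.

Run:
```python
from fit import *
for f,cam in (("top0","top"),("w1","wrist")):
    p=cv2.imread(f"pics/{f}.png"); hsv=cv2.cvtColor(p,cv2.COLOR_BGR2HSV)
    m=((hsv[...,0]>20)&(hsv[...,0]<38)&(hsv[...,1]>110)&(hsv[...,2]>50)).astype(np.uint8)
    n,l,s,c=cv2.connectedComponentsWithStats(m)
    i=1+np.argsort(-s[1:,4])
    for k,z in((0,.063),(1,.047)):
        v,u=np.where(l==i[k]); r=cv2.minAreaRect((world(cam,None,np.c_[u,v],z=z)[:,:2]*1000).astype(np.float32))
        print(f,k,np.round(r[1]),[dock(q/1000) for q in cv2.boxPoints(r)])
```

```text
top0 0 [ 89. 122.] [array([-274.2,  -78.3]), array([-237.9,   38. ]), array([-322.4,   64.3]), array([-358.7,  -51.9])]
top0 1 [66. 92.] [array([-479.,  -83.]), array([-437. ,   -1.3]), array([-495.8,   28.9]), array([-537.8,  -52.8])]
w1 0 [ 86. 120.] [array([-274.9,  -78.5]), array([-239.9,   36.5]), array([-322.3,   61.6]), array([-357.4,  -53.3])]
w1 1 [68. 93.] [array([-474.7,  -85.2]), array([-433.2,   -1.6]), array([-493.7,   28.4]), array([-535.2,  -55.2])]
```

Call:
{"fn": "servo_tool", "kwargs": {
  "targets": [
    [[0,0,0,0.054,0,0,0],[0,0,0,0.054,0,0,0],[0,0,0,0.054,0,0,0],[0,0,0,0.051,0,0,0],[0,0.012,0,0,0,0,0],[0,0.012,0,0,0,0,0],[0,0.006,0,0,0,0,0],[0,0.006,0,0,0,0,0]]
  ]
}}

```text
time_s: 3.9
position: [0.4967, 0.2231, 0.0202]
eef_rot: [[0.115, -0.993, 0.003], [-0.993, -0.115, 0.003], [-0.003, -0.003, -1.0]]
force: [-1.2, 3.4, 0.5]
gripper_width: 0.0852
grip_force: 1.3
```

Call:
{"fn": "servo_tool", "kwargs": {
  "targets": [
    [[0,0.006,0,0,0,0,0],[0,0.006,0,0,0,0,0],[0,0.006,0,0,0,0,0],[0,0.006,0,0,0,0,0],[0,0.006,0,0,0,0,0],[0,0.006,0,0,0,0,0],[0,0.004,0,0,0,0,0],[0,0,0,0,0,0,0]]
  ]
}}

```text
time_s: 4.9
position: [0.5003, 0.182, 0.0183]
eef_rot: [[0.115, -0.993, -0.0], [-0.993, -0.115, -0.001], [0.001, 0.0, -1.0]]
force: [0.2, -0.3, 0.6]
gripper_width: 0.0855
grip_force: 0.0
```

```bash
cat >> fit.py <<'E'
def look(name):
    tool()
    p,d=viewer.capture("top"); p=p[...,::-1].copy(); cv2.imwrite(f"pics/{name}.png",p)
    hsv=cv2.cvtColor(p,cv2.COLOR_BGR2HSV)
    m=((hsv[...,0]>20)&(hsv[...,0]<38)&(hsv[...,1]>110)&(hsv[...,2]>50)).astype(np.uint8); m[:,:205]=0
    n,l,s,c=cv2.connectedComponentsWithStats(m); i=1+np.argmax(s[1:,4]); v,u=np.where(l==i)
    P=world("top",None,np.c_[u,v],z=.063)[:,:2]-O; D=np.c_[P@ex,P@ey]*1000
    h=cv2.convexHull(D.astype(np.float32)); r=cv2.minAreaRect(h)
    print("n",len(u),"rect",np.round(r[0],1),np.round(r[1],1),round(r[2],1),"ext",D.min(0).round(1),D.max(0).round(1))
    # front edge: max x per y bin
    e=np.array([[y,D[abs(D[:,1]-y)<2.5,0].max()] for y in np.arange(D[:,1].min()+12,D[:,1].max()-12,4)])
    f=np.polyfit(e[:,0],e[:,1],1); print("front edge yaw",-np.degrees(np.arctan(f[0])).round(2),"front x mid",np.polyval(f,D[:,1].min()/2+D[:,1].max()/2).round(1))
    cv2.imwrite(f"pics/{name}c.png",cv2.resize(p[170:290,180:410],(766,400)))
E
python3 -c "
from fit import *
look('t2')"
```

```text
t 4.9 tcp [0.5003 0.182  0.0183] dock mm [-323.    -2.8] yaw 0.01 z-tilt [-0.    -0.001 -1.   ] F [ 0.2 -0.3  0.6] Fdock [0.3 0.2] w 0.08548143629934166
n 1075 rect [-269.9    1.3] [121.9  88.4] 90.0 ext [-314.1  -59.6] [-225.7   62.3]
front edge yaw -0.63 front x mid -227.2
```

View pics/t2c.png

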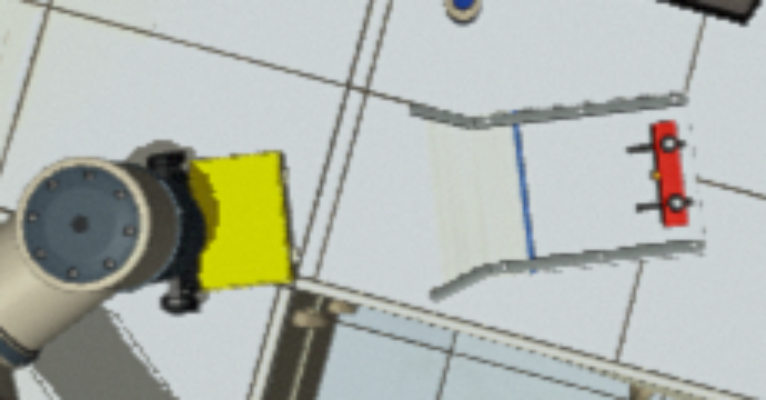

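The box now sits flush on both fingers, square to the dock and centred (y = 1 mm). I'll push straight on.

Call:
{"fn": "servo_tool", "kwargs": {
  "targets": [
    [[0,0.006,0,0,0,0,0],[0,0.012,0,0,0,0,0],[0,0.012,0,0,0,0,0],[0,0.012,0,0,0,0,0],[0,0.012,0,0,0,0,0],[0,0.012,0,0,0,0,0],[0,0.012,0,0,0,0,0],[0,0.012,0,0,0,0,0]]
  ]
}}

```text
time_s: 5.95
position: [0.5107, 0.0926, 0.0184]
eef_rot: [[0.115, -0.993, 0.0], [-0.993, -0.115, 0.0], [-0.0, -0.0, -1.0]]
force: [-0.0, 3.2, 0.4]
gripper_width: 0.0855
grip_force: 1.6
```

Call:
{"fn": "servo_tool", "kwargs": {
  "targets": [
    [[0,0.012,0,0,0,0,0],[0,0.012,0,0,0,0,0],[0,0.012,0,0,0,0,0],[0,0.01,0,0,0,0,0],[0,0.008,0,0,0,0,0],[0,0.008,0,0,0,0,0],[0,0.008,0,0,0,0,0],[0,0.008,0,0,0,0,0]]
  ]
}}

```text
time_s: 6.95
position: [0.5195, 0.0154, 0.0182]
eef_rot: [[0.115, -0.993, -0.0], [-0.993, -0.115, -0.0], [0.0, 0.0, -1.0]]
force: [-0.7, 3.6, 0.6]
gripper_width: 0.0856
grip_force: 1.9
```

```bash
python3 -c "
from fit import *
look('t3')"
```

```text
t 6.95 tcp [0.5195 0.0154 0.0182] dock mm [-155.2   -2.9] yaw 0.03 z-tilt [-0. -0. -1.] F [-0.7  3.6  0.6] Fdock [-3.6 -0.3] w 0.08555083931110821
n 871 rect [-103.9    1.3] [121.9  84.9] 89.7 ext [-146.6  -59.7] [-61.2  62.1]
front edge yaw -0.44 front x mid -62.5
```

Call:
{"fn": "servo_tool", "kwargs": {
  "targets": [
    [[0,0.008,0,0,0,0,0],[0,0.008,0,0,0,0,0],[0,0.008,0,0,0,0,0],[0,0.008,0,0,0,0,0],[0,0.008,0,0,0,0,0],[0,0.008,0,0,0,0,0],[0,0.008,0,0,0,0,0],[0,0.008,0,-0.001,0,0,0]]
  ]
}}

```text
time_s: 8.0
position: [0.5276, -0.0479, 0.0199]
eef_rot: [[0.116, -0.993, 0.001], [-0.993, -0.116, 0.0], [-0.0, -0.002, -1.0]]
force: [-0.5, 4.9, 2.7]
gripper_width: 0.0854
grip_force: 2.3
```

```bash
python3 -c "
from fit import *
look('t4')"
```

```text
t 8.0 tcp [ 0.5276 -0.0479  0.0199] dock mm [-91.4  -2.1] yaw 0.03 z-tilt [ 0.001  0.    -1.   ] F [-0.5  4.9  2.7] Fdock [-4.9  0.1] w 0.08539283043423167
n 721 rect [-38.2   2.5] [124.8  84.7] 88.3 ext [-82.1 -58.8] [ 3.9 64.2]
front edge yaw 0.29 front x mid 2.2
```

View pics/t4c.png

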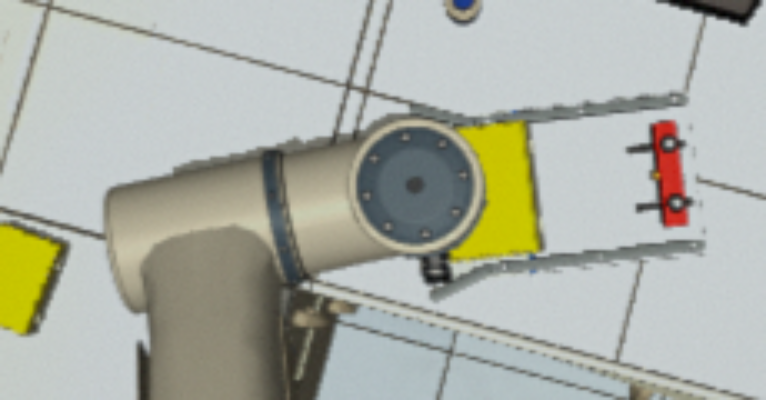

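The box is in the channel at yaw ≈ 0, its front at the lip. Now up and over, rising with the ramp.

Call:
{"fn": "servo_tool", "kwargs": {
  "targets": [
    [[0,0.006,0,-0.001,0,0,0],[0,0.006,0,-0.001,0,0,0],[0,0.006,0,-0.001,0,0,0],[0,0.006,0,-0.001,0,0,0],[0,0.006,0,-0.001,0,0,0],[0,0.006,0,-0.001,0,0,0],[0,0.006,0,-0.001,0,0,0],[0,0.006,0,-0.001,0,0,0]]
  ]
}}

```text
time_s: 9.05
position: [0.5322, -0.0959, 0.0271]
eef_rot: [[0.115, -0.993, -0.001], [-0.993, -0.115, -0.0], [0.0, 0.001, -1.0]]
force: [-0.1, 1.3, -1.0]
gripper_width: 0.0851
grip_force: 0.8
```

```bash
python3 -c "
from fit import *
look('t5')"
```

```text
t 9.05 tcp [ 0.5322 -0.0959  0.0271] dock mm [-43.2  -3.1] yaw 0.01 z-tilt [-0.001 -0.    -1.   ] F [-0.1  1.3 -1. ] Fdock [-1.3  0. ] w 0.08508444205258028
n 560 rect [11.8  2.3] [123.6  82.5] 89.3 ext [-30.2 -59.1] [53.2 64.1]
front edge yaw -0.18 front x mid 51.8
```

Call:
{"fn": "servo_tool", "kwargs": {
  "targets": [
    [[0,0.005,0,-0.001,0,0,0],[0,0.005,0,-0.001,0,0,0],[0,0.005,0,-0.001,0,0,0],[0,0.005,0,0,0,0,0],[0,0.005,0,0,0,0,0],[0,0.004,0,0,0,0,0],[0,0,0,0,0,0,0]]
  ]
}}

```text
time_s: 9.98
position: [0.536, -0.1248, 0.0305]
eef_rot: [[0.115, -0.993, 0.0], [-0.993, -0.115, -0.001], [0.001, -0.0, -1.0]]
force: [-0.3, -0.1, 0.6]
gripper_width: 0.0852
grip_force: 0.0
```

```bash
python3 -c "
from fit import *
look('t6')"
```

```text
t 9.97 tcp [ 0.536  -0.1248  0.0305] dock mm [-14.1  -2.6] yaw 0.0 z-tilt [ 0.    -0.001 -1.   ] F [-0.3 -0.1  0.6] Fdock [ 0.1 -0.3] w 0.08518958163909739
n 418 rect [39.8  2.3] [122.7  82.2] 89.7 ext [ -1.6 -58.9] [80.9 63.6]
front edge yaw -0.24 front x mid 79.5
```

View pics/t6c.png

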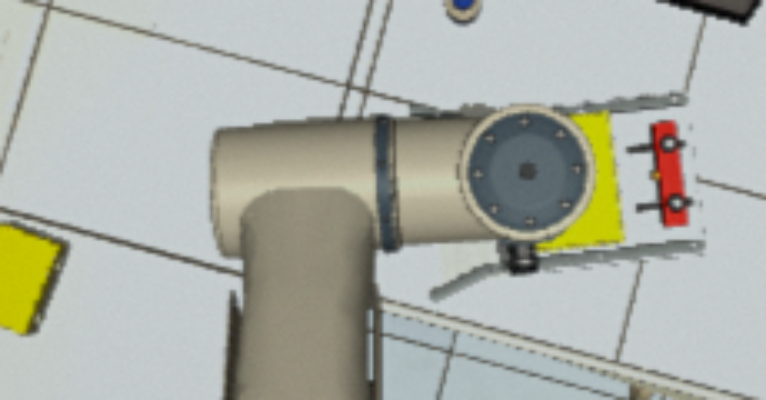

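Call:
{"fn": "servo_tool", "kwargs": {
  "targets": [
    [[0,0.004,0,0,0,0,0],[0,0.004,0,0.001,0,0,0],[0,0.003,0,0.002,0,0,0],[0,0.003,0,0.003,0,0,0],[0,0.003,0,0.003,0,0,0],[0,0.003,0,0,0,0,0],[0,0,0,0,0,0,0]]
  ]
}}

```text
time_s: 10.9
position: [0.5377, -0.1446, 0.021]
eef_rot: [[0.115, -0.993, -0.001], [-0.993, -0.115, -0.0], [0.0, 0.001, -1.0]]
force: [-0.4, 0.4, 0.2]
gripper_width: 0.0855
grip_force: 0.0
```

Call:
{"fn": "servo_tool", "kwargs": {
  "targets": [
    [[0,0.002,0,0,0,0,0],[0,0.002,0,0,0,0,0],[0,0.002,0,0,0,0,0],[0,0.001,0,0,0,0,0]]
  ]
}}

```text
time_s: 11.4
position: [0.5388, -0.1512, 0.0212]
eef_rot: [[0.115, -0.993, -0.0], [-0.993, -0.115, 0.0], [-0.0, 0.0, -1.0]]
force: [-0.4, 1.2, -1.2]
gripper_width: 0.0855
grip_force: 0.8
```

```bash
python3 -c "
from fit import *
look('t7')
p,d=viewer.capture('side');cv2.imwrite('pics/s7c.png',cv2.resize(p[140:260,260:440,::-1],(780,520),interpolation=cv2.INTER_CUBIC))"
```

```text
t 11.4 tcp [ 0.5388 -0.1512  0.0212] dock mm [12.4 -2.9] yaw 0.01 z-tilt [-0.  0. -1.] F [-0.4  1.2 -1.2] Fdock [-1.2 -0.2] w 0.0854669812068892
n 308 rect [67.2  2.3] [123.7  80.2] 89.1 ext [ 26.3 -59. ] [107.7  63.6]
front edge yaw -0.44 front x mid 105.2
```

View pics/s7c.png

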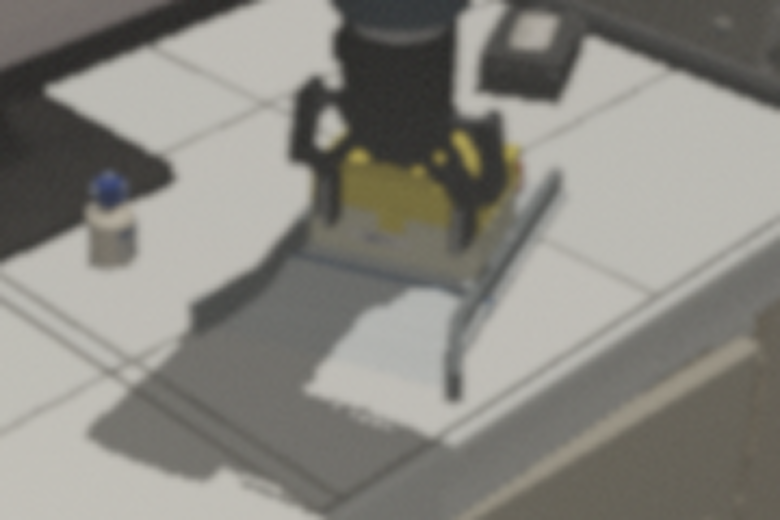

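The side view shows the box past the lip and flat in the pocket, with both fingers on its rear face. Next I'll creep forward to feel for the stop.

Call:
{"fn": "servo_tool", "kwargs": {
  "targets": [
    [[0,0.001,0,0,0,0,0],[0,0.001,0,0,0,0,0],[0,0.001,0,0,0,0,0],[0,0.001,0,0,0,0,0]]
  ]
}}

```text
time_s: 12.0
position: [0.5394, -0.1551, 0.0213]
eef_rot: [[0.115, -0.993, 0.0], [-0.993, -0.115, -0.0], [0.0, -0.0, -1.0]]
force: [-0.1, 2.2, -0.3]
gripper_width: 0.0854
grip_force: 0.9
```

Call:
{"fn": "servo_tool", "kwargs": {
  "targets": [
    [[0,0.001,0,0,0,0,0],[0,0.001,0,0,0,0,0],[0,0.001,0,0,0,0,0]]
  ]
}}

```text
time_s: 12.38
position: [0.5397, -0.1581, 0.0213]
eef_rot: [[0.115, -0.993, 0.0], [-0.993, -0.115, -0.0], [0.0, -0.0, -1.0]]
force: [-1.1, 2.6, -1.0]
gripper_width: 0.0855
grip_force: 1.0
```

Front is now near x = 114 mm, with nothing but sliding friction (about 2.5 N).

Call:
{"fn": "servo_tool", "kwargs": {
  "targets": [
    [[0,0.001,0,0,0,0,0],[0,0.001,0,0,0,0,0],[0,0.001,0,0,0,0,0]]
  ]
}}

```text
time_s: 12.75
position: [0.5401, -0.161, 0.0213]
eef_rot: [[0.115, -0.993, 0.0], [-0.993, -0.115, 0.0], [0.0, -0.0, -1.0]]
force: [-0.8, 2.5, -0.7]
gripper_width: 0.0853
grip_force: 1.1
```

Call:
{"fn": "servo_tool", "kwargs": {
  "targets": [
    [[0,0.001,0,0,0,0,0],[0,0.001,0,0,0,0,0]]
  ]
}}

```text
time_s: 13.0
position: [0.5403, -0.163, 0.0213]
eef_rot: [[0.115, -0.993, 0.0], [-0.993, -0.115, -0.0], [0.0, -0.0, -1.0]]
force: [-0.5, 3.0, 0.1]
gripper_width: 0.0852
grip_force: 1.1
```

```bash
python3 -c "
from fit import *
look('t8')"
```

```text
t 13.0 tcp [ 0.5403 -0.163   0.0213] dock mm [24.4 -2.7] yaw 0.02 z-tilt [ 0. -0. -1.] F [-0.5  3.   0.1] Fdock [-3.  -0.1] w 0.08523615679483491
n 275 rect [84.1  1.6] [127.  77.] 83.0 ext [ 38.1 -59. ] [119.6  63.6]
front edge yaw -0.33 front x mid 118.3
```

Call:
{"fn": "servo_tool", "kwargs": {
  "targets": [
    [[0,0.001,0,0,0,0,0],[0,0.001,0,0,0,0,0]]
  ]
}}

```text
time_s: 13.3
position: [0.5405, -0.165, 0.0213]
eef_rot: [[0.115, -0.993, 0.0], [-0.993, -0.115, 0.0], [0.0, -0.0, -1.0]]
force: [-0.0, 1.6, 0.7]
gripper_width: 0.0858
grip_force: 1.2
```

Call:
{"fn": "servo_tool", "kwargs": {
  "targets": [
    [[0,0.001,0,0,0,0,0]]
  ]
}}

```text
time_s: 13.42
position: [0.5406, -0.166, 0.0213]
eef_rot: [[0.115, -0.993, 0.0], [-0.993, -0.115, 0.0], [-0.0, -0.0, -1.0]]
force: [-1.3, 2.1, 1.0]
gripper_width: 0.0855
grip_force: 1.2
```

Call:
{"fn": "servo_tool", "kwargs": {
  "targets": [
    [[0,0.001,0,0,0,0,0]]
  ]
}}

```text
time_s: 13.55
position: [0.5408, -0.167, 0.0213]
eef_rot: [[0.115, -0.993, 0.0], [-0.993, -0.115, 0.0], [-0.0, -0.0, -1.0]]
force: [-0.4, 2.1, 1.4]
gripper_width: 0.0851
grip_force: 1.3
```

Call:
{"fn": "servo_tool", "kwargs": {
  "targets": [
    [[0,0.001,0,0,0,0,0]]
  ]
}}

```text
time_s: 13.68
position: [0.5409, -0.168, 0.0213]
eef_rot: [[0.115, -0.993, 0.0], [-0.993, -0.115, 0.0], [-0.0, -0.0, -1.0]]
force: [-0.4, 2.1, 1.8]
gripper_width: 0.0853
grip_force: 1.3
```

Call:
{"fn": "servo_tool", "kwargs": {
  "targets": [
    [[0,0.001,0,0,0,0,0]]
  ]
}}

```text
time_s: 13.8
position: [0.541, -0.169, 0.0213]
eef_rot: [[0.115, -0.993, 0.0], [-0.993, -0.115, -0.0], [0.0, -0.0, -1.0]]
force: [-0.7, 1.8, 0.6]
gripper_width: 0.0852
grip_force: 1.3
```

Call:
{"fn": "servo_tool", "kwargs": {
  "targets": [
    [[0,0.0007,0,0,0,0,0]]
  ]
}}

```text
time_s: 13.92
position: [0.5411, -0.1694, 0.0213]
eef_rot: [[0.115, -0.993, 0.0], [-0.993, -0.115, 0.0], [-0.0, -0.0, -1.0]]
force: [-1.0, 5.7, 3.1]
gripper_width: 0.0851
grip_force: 3.0
```

Call:
{"fn": "servo_tool", "kwargs": {
  "targets": [
    [[0,0.0007,0,0,0,0,0]]
  ]
}}

```text
time_s: 14.05
position: [0.5411, -0.1694, 0.0213]
eef_rot: [[0.115, -0.993, 0.0], [-0.993, -0.115, 0.001], [-0.001, -0.0, -1.0]]
force: [-0.8, 8.8, 3.9]
gripper_width: 0.0852
grip_force: 4.6
```

Call:
{"fn": "servo_tool", "kwargs": {
  "targets": [
    [[0,0.0007,0,0,0,0,0]]
  ]
}}

```text
time_s: 14.18
position: [0.5411, -0.1694, 0.0213]
eef_rot: [[0.114, -0.993, 0.0], [-0.993, -0.114, 0.002], [-0.002, -0.0, -1.0]]
force: [-1.6, 12.8, 5.5]
gripper_width: 0.0853
grip_force: 6.2
```

The stop is firmly felt: the force climbed from 2 to 13 N with no advance. I'll hold a moment, then draw back straight and check.

Call:
{"fn": "servo_tool", "kwargs": {
  "targets": [
    [[0,0,0,0,0,0,0],[0,-0.002,0,0,0,0,0],[0,-0.003,0,0,0,0,0],[0,-0.01,0,0,0,0,0],[0,-0.02,0,0,0,0,0],[0,-0.025,0,0,0,0,0],[0,-0.01,0,-0.05,0,0,0],[0,-0.01,0,-0.06,0,0,0]]
  ]
}}

```text
time_s: 15.18
position: [0.5307, -0.09, 0.1316]
eef_rot: [[0.116, -0.993, -0.003], [-0.993, -0.116, -0.0], [-0.0, 0.003, -1.0]]
force: [1.8, -0.7, 0.3]
gripper_width: 0.0853
grip_force: 0.0
```

Call:
{"fn": "servo_tool", "kwargs": {
  "targets": [
    [[0,-0.04,0,-0.045,0,0,0],[0,-0.05,0,-0.02,0,0,0],[0,-0.05,0,0,0,0,0],[0,-0.05,0,0,0,0,0],[0,0,0,0,0,0,0]]
  ]
}}

```text
time_s: 15.8
position: [0.509, 0.1008, 0.1962]
eef_rot: [[0.12, -0.993, -0.0], [-0.993, -0.12, 0.001], [-0.001, -0.0, -1.0]]
force: [-0.7, -0.1, -1.7]
gripper_width: 0.0853
grip_force: 0.0
```

```bash
python3 -c "
from fit import *
look('t9')
a=cv2.imread('pics/t9.png')
p,d=viewer.capture('side');b=p[140:260,260:440,::-1]
p,d=viewer.capture('wrist'); w=p[:,:,::-1]
cv2.imwrite('pics/f9.png',np.hstack([cv2.resize(a[190:260,310:410],(400,280),interpolation=3),cv2.resize(b,(400,280),interpolation=3)]))
for q in ('specimen_cup','white_bottle','slide_box'): print(q,[np.round(r['uv']) for r in spot_point(q,'top')[:1]])
"
```

```text
t 15.8 tcp [0.509  0.1008 0.1962] dock mm [-241.3   -3.5] yaw 0.29 z-tilt [-0.     0.001 -1.   ] F [-0.7 -0.1 -1.7] Fdock [ 0.  -0.7] w 0.08525661097880245
n 1128 rect [81.5  2.4] [ 90.1 122.4] 0.1 ext [ 36.4 -58.8] [126.5  63.6]
front edge yaw -0.58 front x mid 124.5
specimen_cup [array([246., 153.])]
white_bottle [array([316., 169.])]
slide_box [array([441., 212.])]
```

View pics/f9.png

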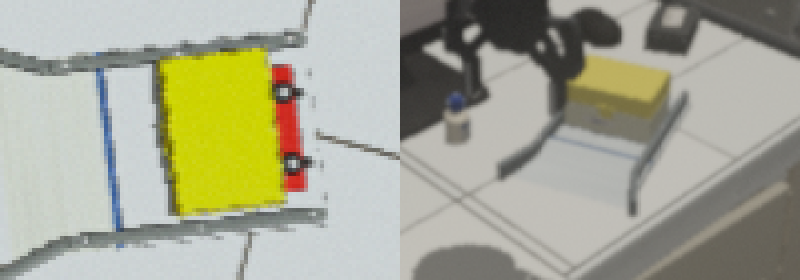

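The top crop shows the box against the red stop, its edge parallel to the lip (rect angle 0.1°). The side crop shows it standing flat behind the lip. The bystanders are undisturbed.

```bash
python3 -c "
from workcell import ctrl
print(ctrl.close_job())"
```

```text
the job is handed in; nothing more can be done
None
```

The yellow tip box (the 84 x 122 x 63 mm one) was slid up the ramp and over the lip until it stood square and flat against the red end stop; the highest push I read was about 13 N, the plunger was judged pushed in by that contact rather than seen, the bystanders were not moved, and I handed the job in at about 16 s.

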